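# Load the resist bottle into the free pump cup without overloading the glass

## Robot

A 6-joint arm with a two-finger parallel gripper is mounted at the origin on the work surface. World frame = base frame: x ahead of the robot, y to its left, z up, the work surface at z = 0. Lengths are in m, angles in rad, forces in N, time in s.
With the tool pointing down it reaches from about 0.25 to 0.775 m from the base axis. Payload 4 kg.
Tool frame: the origin (TCP) lies at the very end of the fingers, on their centre line; the grasp point (between the pads) lies hold_point_z behind it (hold_point_z is the distance from the TCP to the grasp point, in m); z points along the fingers, y is the direction in which the jaws open and shut (so a half turn about z gives the same grasp; the last joint's range is limited). The gripper opens to 94 mm and grips with 3 to 60 N. Pads are 16 mm wide; open, the fingers measure 119 mm over their backs; the gripper's body (75 mm by 177 mm) begins 78 mm behind the grasp point.
Start: joints at [1.043, 0.087, 1.371, -0, 1.684, -0.103], TCP at [0.227, 0.501, 0.206] pointing down, gripper open.
Joint ranges: [-3.1, 3.1], [-0.76, 2.03], [0.27, 2.55], [-1.08, 4.22], [0.17, 2.65], [-2.57, 2.57]. Speed limits (rad/s): [2.79, 2.79, 3.14, 3.14, 3.14, 3.14].

## Interface

Orientations are given as [roll, pitch, yaw] about the fixed x, y, z axes, in that order (R = Rz(yaw) Ry(pitch) Rx(roll)).
In Python, from bench import * gives the robot as it stands.
- The arm moves only by the tool step_arm, never from a script. Its argument "increments" is text: rows parted by semicolons, each of 6 numbers parted by spaces: the shift along the tool's x, y, z in cm, then the turn, a rotation vector about the tool's x, y, z in rad. A call has 1 to 5 rows; each row shifts and turns the commanded pose from where the row before left it, along the tool's axes as they then stand; what a row does not reach is not made up. A row lasts 1/10 s, in which the tool goes at most 50 mm and 8.59 degrees, less where a joint would pass 70% of its speed; a pose out of reach is approached as far as the arm can. A call is refused whole if a number of a shift passes 5 or a number of a turn 0.15, either way. A call with a gripper value outside its range is refused whole. "claw" is the gripper's target within -1 to 1 (shut at 1, half-way at 0, fully open at -1), set as the call begins (left out, the last holds). The fingers move at their own pace and stop on an object; the grip force is fixed at half the most. Time passes only in rows, so rows that do not move let the fingers close. It gives the time, the measured TCP pose, the force and the opening at its end, in the units of the state.
- get_obs(): the state, without advancing time (a new reading comes with each control period).
- snapshot(name): name is "scene" or "top" or "wrist"; returns the picture (420x560x3 uint8, red, green, blue); there is no depth.
- calibration(name): a dict with "camera_matrix" (3x3 intrinsics, pixels), "eye" and "orientation" of the camera in the world; the wrist camera has in their place "tool_from_camera" (4x4, takes a point from camera to tool coordinates, whose origin is the TCP and whose axes are the flange's). Camera axes: x right, y up, looking along -z (the intrinsics and any distortion apply to the point x, -y, -z); pixel columns grow to the right and rows downward; lengths in m; the calibration is good to about 2 mm. A picture is of the moment at which its call begins: read the wrist's pose just before it. calibration takes no time and is no camera call.
- close_job(): hands the job in, once; it reports no verdict.
The state is a dict: "time": time; "joint_positions": joint angles; "qvel": joint speeds; "joint_torque": joint torques, N m; "tool_pos": TCP position; "ee_rot": TCP orientation; "wrist_force": force on the tool from outside, world axes, zero at the start; "wrist_torque": the same for the moment, N m; "width": finger opening in m.
Only numpy, scipy, OpenCV 4.12 (cv2) and the standard library are available. Lean on these libraries where they do the work, as an engineer would, in place of code of your own. Each camera call takes 0.05 s, during which the arm holds its last target. There are 200 camera calls.

## Task

Take the tall amber glass bottle that stands in the white tray and stand it upright on the floor of the empty grey cup. The glass is thin: grip it lightly, with about 20 to 30 N and no more, and set it down softly, without dropping it or pressing it into the cup. Leave the other two amber bottles standing where they are.

Things in the scene. Friction and masses are not known exactly. Their poses are not given: they have to be found in the camera images.
- bottle_center (a point): Centre, half-way up, of the tall amber bottle upright in the fixed white tray (rim 12 mm high, floor 4 mm above the table): 110 mm tall with black cap; straight round body 44 mm in diameter from foot (55 mm below this point) to 25 mm above it. 0.11 to 0.23 kg. z is its upward axis. Thin glass: grip with 20 to 30 N, it breaks above 45 N on a finger or when pressed with 50 N.
- cup_floor (a point): Centre of the inner floor of the empty grey round cup, on a fixed 90 mm square aluminium foot: inner diameter 60 mm, wall 6 mm, rim 24 mm above this point; this point is 14 mm above the table; z is up. A second, identical cup at least 100 mm away already holds a tall amber bottle.
- short_center (a point): Centre, half-way up, of the short amber bottle: 44 mm in diameter, 75 mm tall. To be left standing. The tray holds a row along its length, about 115 mm apart, in any order: tall bottle, short bottle, low white jar (64 mm diameter, 60 mm tall); across the row there is free room.
- loaded_center (a point): Centre, half-way up, of the tall amber bottle (110 mm tall, 44 mm diameter) that already stands in the other cup. To be left standing there.
There are look-alikes about, which are no part of the job. Leave any blue look-alike of the part that bears cup_floor alone.

How it is judged:
By the outcome, as a careful person would: the job done as asked, in the order asked, and still so for the second after the job is handed in, with the robot touching nothing.
It also fails if it takes over 45 s, if anything falls off the work surface, if the arm or the gripper's body presses on something with over 40 N, if the wrist force passes 120 N, or if a joint passes its speed limit or range.

## Working session

There is one attempt and no reset: what is moved stays moved. The work goes in short steps, Python scripts to look and compute and a tool call to move; the robot and the scene stay as the last step left them, time stands still between calls to the robot, and variables do not carry over. Pictures are saved under pics/ and viewed, about 8 in all and at most 12, crops included, and the job is handed in when it is done.

Besides the shell and the picture viewer there is one more tool, called after "Emit:" as name(argument=value, ...) on one line, values as JSON. step_arm: Moves the arm, as the interface text tells. Its arguments: {"type":"object","properties":{"increments":{"type":"string"},"claw":{"type":"number"}},"required":["increments"]}

```bash
ls; mkdir -p pics; python3 - <<'E'
from bench import *
import cv2,json
o=get_obs();print(o)
for n in("scene","top","wrist"):
    print(n,calibration(n))
for n in("scene","top"):
    cv2.imwrite(f"pics/{n}0.png",snapshot(n)[:,:,::-1])
E
```

```text
pics
{'time': 0.0, 'joint_positions': array([ 1.04288443e+00,  8.79455643e-02,  1.37222335e+00, -4.27663062e-05,
        1.68360975e+00, -1.03067370e-01]), 'qvel': array([ 0.00212973, -0.00032766, -0.00050063,  0.00089439, -0.00082079,
       -0.00101461]), 'joint_torque': array([ 8.71049997e-04, -3.40187323e+01, -3.02427757e+01,  7.19357142e-02,
        3.28325853e-02, -1.80900870e-04]), 'tool_pos': array([0.22642344, 0.50063155, 0.20432502]), 'ee_rot': array([-3.13941387e+00, -1.82628193e-04,  2.71674316e+00]), 'wrist_force': array([ 0.28779152, -0.20526078,  0.05487569]), 'wrist_torque': array([ 0.02703967,  0.0332817 , -0.01857476]), 'width': 0.09378612486697893}
scene {'camera_matrix': array([[454.83386506,   0.        , 276.28844927],
       [  0.        , 454.83386506, 212.03748012],
       [  0.        ,   0.        ,   1.        ]]), 'eye': array([ 1.26461211, -0.19237157,  0.76243648]), 'orientation': array([ 0.87748854, -0.00414073,  1.3414917 ])}
top {'camera_matrix': array([[492.50689142,   0.        , 279.94295054],
       [  0.        , 492.50689142, 208.68387874],
       [  0.        ,   0.        ,   1.        ]]), 'eye': array([ 0.26624661, -0.01027136,  1.31550966]), 'orientation': array([ 1.39413534e-01,  8.54991252e-04, -1.57572085e+00])}
wrist {'camera_matrix': array([[310.68312152,   0.        , 276.81938542],
       [  0.        , 310.68312152, 211.2200575 ],
       [  0.        ,   0.        ,   1.        ]]), 'tool_from_camera': array([[ 1.16417773e-03,  9.59651039e-01,  2.81191265e-01,
         8.15791283e-02],
       [ 9.99999317e-01, -1.14508495e-03, -2.32208385e-04,
         9.59625165e-04],
       [ 9.91488691e-05,  2.81191344e-01, -9.59651717e-01,
        -1.79966039e-01],
       [ 0.00000000e+00,  0.00000000e+00,  0.00000000e+00,
         1.00000000e+00]])}
```

View pics/scene0.png

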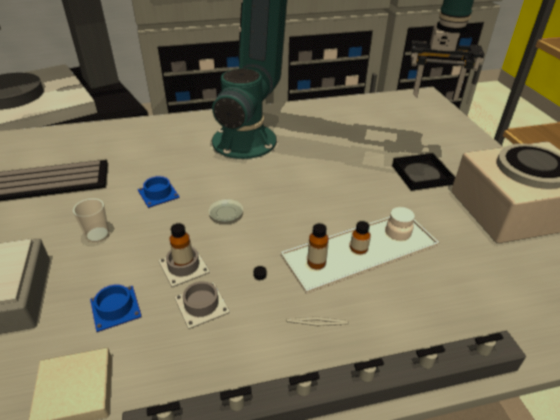

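View pics/top0.png

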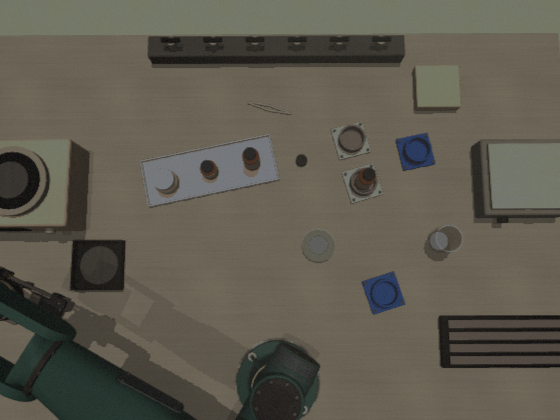

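```bash
python3 -c "
import bench;print([n for n in dir(bench) if n[0]!='_']);print(getattr(bench,'hold_point_z',None))"
```

```text
['IKError', 'calibration', 'close_job', 'get_obs', 'hold_point_z', 'snapshot']
0.0188
```

The scene view shows the tall bottle at (318,247), the short one at (361,238) and the jar at (400,223). The empty grey cup is at (202,300) and the loaded cup at (183,255). In the top view the tall bottle is at about (251,158), the empty cup at (351,139) and the loaded cup at (363,183). I'll enlarge both.

```bash
python3 - <<'E'
import cv2,numpy as np
t=cv2.imread("pics/top0.png")[115:210,230:390]; s=cv2.imread("pics/scene0.png")[215:330,165:345]
t=cv2.convertScaleAbs(t,alpha=1.5)
cv2.imwrite("pics/tc.png",cv2.resize(t,None,fx=5,fy=5,interpolation=cv2.INTER_CUBIC))
cv2.imwrite("pics/sc.png",cv2.resize(s,None,fx=4.4,fy=4.4,interpolation=cv2.INTER_CUBIC))
E
```

```text
(no output)
```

View pics/tc.png

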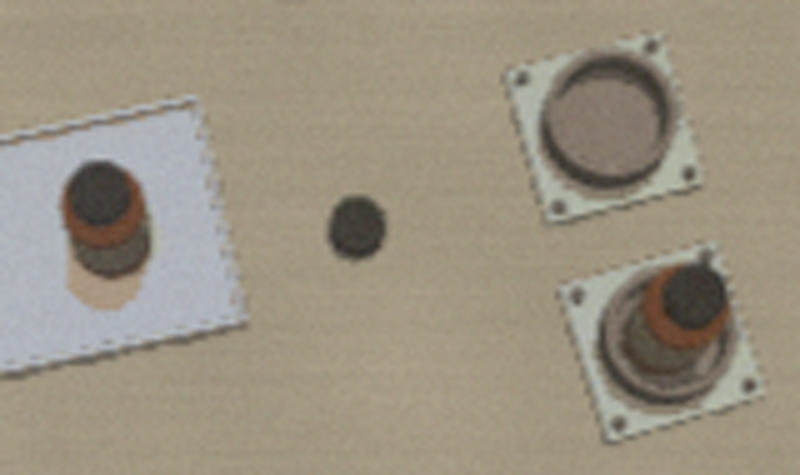

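View pics/sc.png

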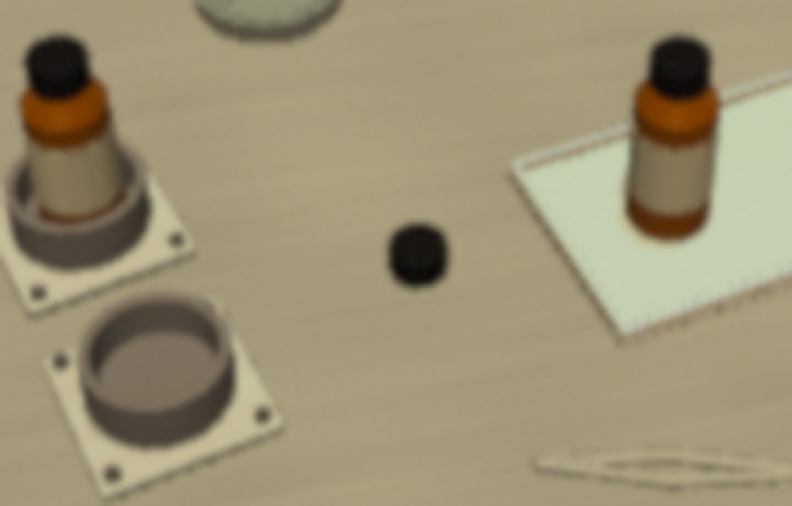

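```bash
cat > h.py <<'E'
from bench import *
import numpy as np
from scipy.spatial.transform import Rotation as Ro
def cam(n,obs=None):
    c=calibration(n);K=c["camera_matrix"]
    if n=="wrist":
        T=c["tool_from_camera"];R=Ro.from_euler("xyz",obs["ee_rot"]).as_matrix()
        return K,R@T[:3,:3],R@T[:3,3]+obs["tool_pos"]
    return K,Ro.from_euler("xyz",c["orientation"]).as_matrix(),c["eye"]
def back(C,uv,z):
    K,R,e=C;d=R@(np.linalg.inv(K)@[uv[0],uv[1],1]*np.array([1,-1,-1]));return e+d*(z-e[2])/d[2]
def proj(C,P):
    K,R,e=C;p=(np.atleast_2d(P)-e)@R*np.array([1,-1,-1]);q=p@K.T;return q[:,:2]/q[:,2:]
E
python3 - <<'E'
from h import *
np.set_printoptions(precision=4,suppress=True)
T=cam("top");S=cam("scene")
t=lambda u,v,z:back(T,(230+(u+.5)/5-.5,115+(v+.5)/5-.5),z)
s=lambda u,v,z:back(S,(165+(u+.5)/4.4-.5,215+(v+.5)/4.4-.5),z)
print("tall",t(100,193,.114),s(681,53,.114))
print("loaded",t(695,296,.124),s(58,52,.124))
print("cup rim",t(608,119,.038),s(158,350,.038),"foot",t(605,127,.009),s(161.5,388,.009))
a,b=t(0,137,.012),t(195,100,.012);print("tray edge ang",np.arctan2(*(b-a)[1::-1]), b)
print("tray corner near",t(245,325,.012))
o=get_obs();R=Ro.from_euler("xyz",o["ee_rot"]).as_matrix();print(R)
E
```

```text
tall [0.5755 0.0652 0.114 ] [0.5737 0.0668 0.114 ]
loaded [ 0.5192 -0.2292  0.124 ] [ 0.517  -0.2289  0.124 ]
cup rim [ 0.6342 -0.2014  0.038 ] [ 0.6377 -0.2021  0.038 ] foot [ 0.6381 -0.204   0.009 ] [ 0.6363 -0.2033  0.009 ]
tray edge ang -1.382560778760542 [0.6536 0.0199 0.012 ]
tray corner near [ 0.5283 -0.0068  0.012 ]
[[-0.9111  0.4121 -0.001 ]
 [ 0.4121  0.9111 -0.0018]
 [ 0.0002 -0.002  -1.    ]]
```

The tall bottle is at about (0.5745, 0.066), with the two cameras agreeing to 2 mm. The cup is at about (0.637, -0.203). They are also consistent on the loaded bottle's position. I'll grip across the row, with the tool y axis at a yaw of 0.188, so the tool turns +0.958 first.

Emit:
step_arm(increments="0 0 0 0 0 0.14; 0 0 0 0 0 0.14; 0 0 0 0 0 0.14; 0 0 0 0 0 0.14; 0 0 0 0 0 0.14", claw=-1)

```text
time: 0.6
tool_pos: [0.2265, 0.5008, 0.2048]
ee_rot: [-3.141, 0.001, 2.011]
wrist_force: [-0.9, -0.0, 0.1]
width: 0.0937
```

Emit:
step_arm(increments="0 0 0 0 0 0.13; 0 0 0 0 0 0.128; -3.5 1.85 0 0 0 0; -3.5 1.85 0 0 0 0; -3.5 1.85 0 0 0 0")

```text
time: 1.1
tool_pos: [0.3011, 0.4072, 0.2048]
ee_rot: [-3.141, 0.001, 1.76]
wrist_force: [-0.3, 0.5, -0.1]
width: 0.0939
```

Emit:
step_arm(increments="-3.5 1.85 0 0 0 0; -3.5 1.85 0 0 0 0; -3.5 1.85 0 0 0 0; -3.5 1.85 0 0 0 0; -3.5 1.85 0 0 0 0")

```text
time: 1.6
tool_pos: [0.4249, 0.2522, 0.205]
ee_rot: [-3.141, 0.0, 1.759]
wrist_force: [-0.5, 0.9, 0.6]
width: 0.0939
```

Emit:
step_arm(increments="-3.5 1.85 0 0 0 0; -3.5 1.85 0 0 0 0; 0 0 0 0 0 0; 0 0 0 0 0 0")

```text
time: 2.0
tool_pos: [0.4738, 0.1913, 0.2048]
ee_rot: [-3.14, -0.001, 1.757]
wrist_force: [-0.5, 0.7, 0.3]
width: 0.0938
```

```bash
python3 - <<'E'
from h import *
import cv2
np.set_printoptions(precision=4,suppress=True)
o=get_obs();im=snapshot("wrist");cv2.imwrite("pics/w1.png",im[:,:,::-1])
print(o["time"],o["tool_pos"],o["ee_rot"],o["joint_positions"]);np.save("w1.npy",np.r_[o["tool_pos"],o["ee_rot"]])
C=cam("wrist",o);print(proj(C,[[.5745,.066,.114],[.5745,.066,.004],[.637,-.203,.038],[.519,-.229,.124]]))
E
```

```text
2.0 [0.4738 0.1913 0.2048] [-3.1399 -0.0005  1.7568] [0.2723 0.0013 1.4614 0.0007 1.6805 0.0864]
[[348.7244 345.3616]
 [331.1124 289.9082]
 [333.4005 462.649 ]
 [249.2702 536.7123]]
```

View pics/w1.png

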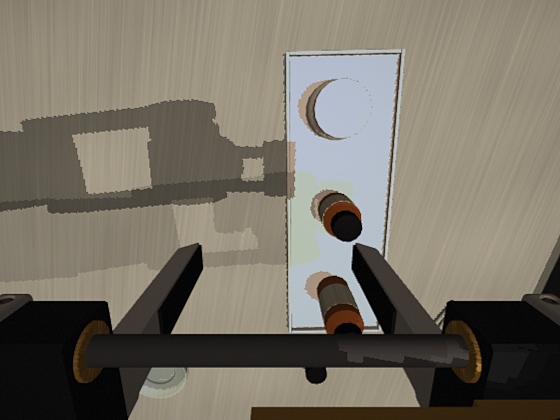

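I stopped four rows short. The wrist view still agrees with the estimate: bottle foot at about (330,285), predicted (331,290). I'll go slightly past it for a clear close look, which also checks the cup.

Emit:
step_arm(increments="-4.4 1.52 0 0 0 0; -4.4 1.52 0 0 0 0; -4.4 1.52 0 0 0 0; -4.4 1.52 0 0 0 0; -4.4 1.52 0 0 0 0")

```text
time: 2.55
tool_pos: [0.59, -0.0096, 0.2056]
ee_rot: [3.141, -0.001, 1.762]
wrist_force: [0.4, -0.2, 0.1]
width: 0.094
```

Emit:
step_arm(increments="0 0 0 0 0 0; 0 0 0 0 0 0; 0 0 0 0 0 0")

```text
time: 2.85
tool_pos: [0.5891, -0.0081, 0.2056]
ee_rot: [-3.141, -0.001, 1.761]
wrist_force: [0.0, 0.0, 1.0]
width: 0.094
```

```bash
python3 - <<'E'
from h import *
import cv2
np.set_printoptions(precision=4,suppress=True)
o=get_obs();im=snapshot("wrist")
np.save("w2.npy",np.r_[o["tool_pos"],o["ee_rot"]])
C=cam("wrist",o);print(o["tool_pos"],o["ee_rot"]);print(proj(C,[[.5745,.066,.114],[.5745,.066,.004]]))
cv2.imwrite("pics/w2.png",im[:,:,::-1]);cv2.imwrite("pics/w2c.png",cv2.resize(im[130:330,170:430,::-1],None,fx=3,fy=3,interpolation=cv2.INTER_CUBIC))
E
```

```text
[ 0.5891 -0.0081  0.2056] [-3.1415 -0.0009  1.7612]
[[275.2662 129.0173]
 [275.6983 126.5755]]
```

View pics/w2c.png

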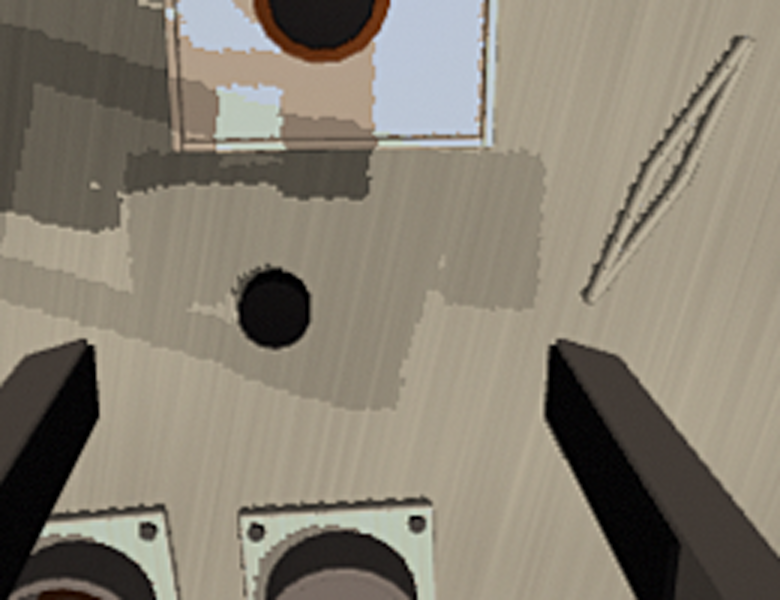

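```bash
python3 - <<'E'
from h import *
import cv2
np.set_printoptions(precision=4,suppress=True)
im=cv2.imread("pics/w2.png");a=np.load("w2.npy");C=cam("wrist",dict(tool_pos=a[:3],ee_rot=a[3:]))
cv2.imwrite("pics/w2d.png",cv2.resize(im[70:190,210:350],None,fx=5,fy=5,interpolation=cv2.INTER_CUBIC))
h=cv2.cvtColor(im,cv2.COLOR_BGR2HSV);m=(h[...,2]<45).astype(np.uint8)
m[:80]=0;m[165:]=0;m[:,:240]=0;m[:,320:]=0
n,l,s,c=cv2.connectedComponentsWithStats(m);k=1+np.argmax(s[1:,4]);print(s[k],c[k])
ce,r=cv2.minEnclosingCircle(np.argwhere(l==k)[:,::-1].astype(np.float32).copy());print(ce,r)
b=back(C,c[k],.114);print(b)
for z in(.08,.084):print(back(C,(277.3,150.7),z))
# two front holes of empty cup foot at crop (257,532),(417,524)
p,q=[back(C,(170+u/3,130+v/3),.01) for u,v in((257,532),(417,524))];print(p,q,np.linalg.norm(p-q))
E
```

```text
[ 259  109   36   37 1034] [276.6838 127.3781]
(276.7247314453125, 127.31460571289062) 18.455493927001953
[0.5754 0.0675 0.114 ]
[0.5803 0.0455 0.08  ]
[0.5802 0.0459 0.084 ]
[ 0.593  -0.1763  0.01  ] [ 0.6646 -0.1581  0.01  ] 0.07383930648634128
```

View pics/w2d.png

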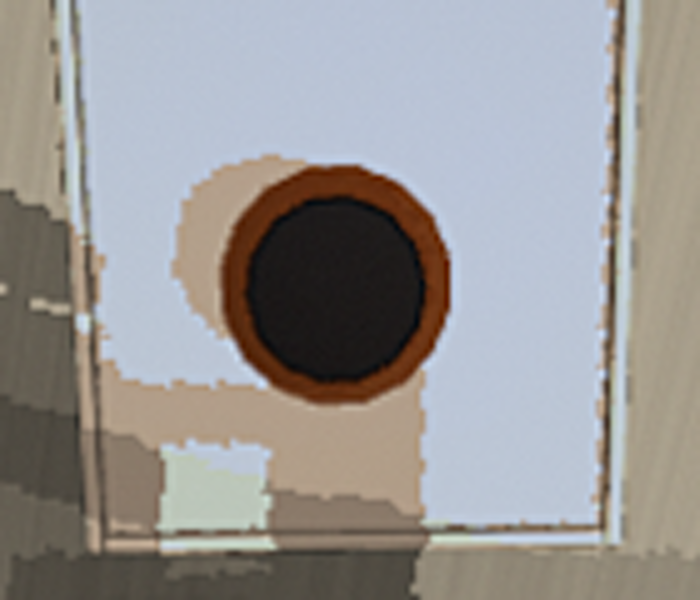

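The wrist camera puts the bottle at (0.5755, 0.0667) and the empty cup at (0.638, -0.203). Both agree with the fixed cameras to within about 1.5 mm. In the picture the cap ring is concentric at (277,127), with free room on both sides in the jaw direction. Next I move over the bottle and descend.

Emit:
step_arm(increments="2.5 0.03 0 0 0 0; 2.5 0.03 0 0 0 0; 2.6 0.02 0 0 0 0; 0 0 0 0 0 0; 0 0 0 0 0 0")

```text
time: 3.4
tool_pos: [0.5757, 0.0661, 0.206]
ee_rot: [3.141, 0.001, 1.762]
wrist_force: [0.7, -1.2, 0.1]
width: 0.094
```

Emit:
step_arm(increments="0 0 3 0 0 0; 0 0 3 0 0 0; 0 0 3 0 0 0; 0 0 3 0 0 0; 0 0 2 0 0 0")

```text
time: 3.9
tool_pos: [0.5749, 0.0639, 0.063]
ee_rot: [-3.139, -0.0, 1.758]
wrist_force: [0.1, -0.1, -0.4]
width: 0.094
```

Emit:
step_arm(increments="0 0 1.5 0 0 0; 0 0 0.9 0 0 0; 0 0 0 0 0 0; 0 0 0 0 0 0")

```text
time: 4.3
tool_pos: [0.577, 0.0646, 0.0425]
ee_rot: [3.14, 0.0, 1.759]
wrist_force: [0.5, 0.1, 0.8]
width: 0.0934
```

Emit:
step_arm(increments="0.2 -0.1 0 0 0 0; 0 0 0 0 0 0; 0 0 0 0 0 0; 0 0 0 0 0 0; 0 0 0 0 0 0", claw=-0.06)

```text
time: 4.8
tool_pos: [0.5749, 0.0666, 0.0417]
ee_rot: [3.141, 0.0, 1.759]
wrist_force: [0.5, -1.0, -0.4]
width: 0.0574
```

Emit:
step_arm(increments="0 0 0 0 0 0; 0 0 0 0 0 0; 0 0 0 0 0 0; 0 0 0 0 0 0; 0 0 0 0 0 0", claw=1)

```text
time: 5.3
tool_pos: [0.5748, 0.0665, 0.0415]
ee_rot: [-3.142, -0.0, 1.759]
wrist_force: [0.5, 0.4, 0.5]
width: 0.0431
```

Emit:
step_arm(increments="0 0 0 0 0 0; 0 0 0 0 0 0; 0 0 0 0 0 0")

```text
time: 5.6
tool_pos: [0.5748, 0.0665, 0.0414]
ee_rot: [-3.141, -0.0, 1.759]
wrist_force: [0.0, -0.1, 0.3]
width: 0.0434
```

The bottle is gripped at a width of 0.0433. Next is the lift.

Emit:
step_arm(increments="0 0 -0.5 0 0 0; 0 0 -1 0 0 0; 0 0 -1.5 0 0 0; 0 0 -2 0 0 0; 0 0 -2 0 0 0")

```text
time: 6.1
tool_pos: [0.5751, 0.0666, 0.1135]
ee_rot: [3.14, 0.0, 1.759]
wrist_force: [1.3, -0.2, -1.2]
width: 0.0434
```

Emit:
step_arm(increments="0 0 -2 0 0 0; 0 0 -1 0 0 0; 0 0 0 0 0 0; 0 0 0 0 0 0")

```text
time: 6.5
tool_pos: [0.5747, 0.0665, 0.1413]
ee_rot: [-3.141, -0.0, 1.759]
wrist_force: [0.3, 0.2, -2.5]
width: 0.0431
```

```bash
python3 - <<'E'
from h import *
import cv2
np.set_printoptions(precision=4,suppress=True)
o=get_obs();im=snapshot("scene");cv2.imwrite("pics/s2.png",cv2.resize(im[150:340,130:470,::-1],None,fx=2.3,fy=2.3,interpolation=cv2.INTER_CUBIC))
R=Ro.from_euler("xyz",o["ee_rot"]).as_matrix()
print(o["tool_pos"],o["wrist_force"],o["wrist_torque"],o["width"]);print(R.T@(np.array([.637,-.203,o["tool_pos"][2]])-o["tool_pos"])*100)
E
```

```text
[0.5747 0.0665 0.1413] [ 0.3229  0.1965 -2.4992] [0.0065 0.028  0.0189] 0.04312699995715301
[-27.6432   1.0881  -0.0019]
```

View pics/s2.png

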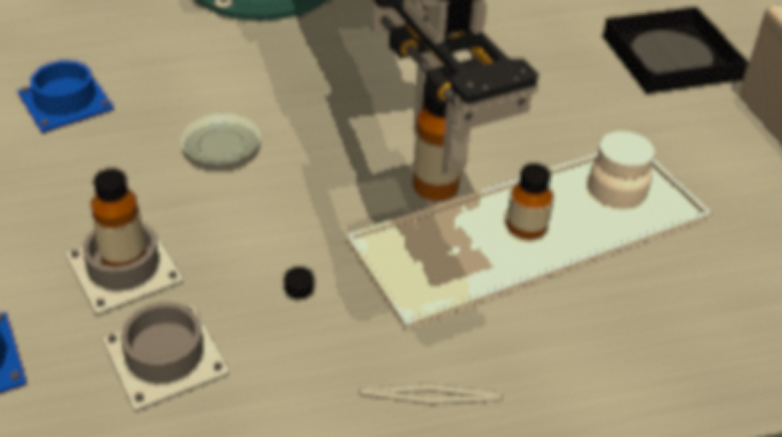

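The scene shows the bottle hanging upright in the jaws (foot at crop (437,193)), and the short bottle and jar undisturbed. I carry it to the cup.

Emit:
step_arm(increments="-1.5 0.2 0 0 0 0; -3 0.2 0 0 0 0; -3.5 0.2 0 0 0 0; -3.5 0.2 0 0 0 0; -3.5 0.3 0 0 0 0")

```text
time: 7.05
tool_pos: [0.6134, -0.0811, 0.1402]
ee_rot: [-3.14, -0.0, 1.758]
wrist_force: [0.0, -0.2, -0.8]
width: 0.0437
```

Emit:
step_arm(increments="-3.5 0 0 0 0 0; -3.5 0 0 0 0 0; -3 0 0 0 0 0; -1.7 0 0 0 0 0; -0.9 0 0 0 0 0")

```text
time: 7.55
tool_pos: [0.6367, -0.2046, 0.1401]
ee_rot: [-3.14, -0.001, 1.757]
wrist_force: [-0.4, -0.6, -2.9]
width: 0.0432
```

Emit:
step_arm(increments="0 0 1 0 0 0; 0 0 1.5 0 0 0; 0 0 1.5 0 0 0; 0 0 0 0 0 0; 0 0 0 0 0 0")

```text
time: 8.05
tool_pos: [0.6366, -0.2013, 0.1001]
ee_rot: [-3.14, -0.002, 1.76]
wrist_force: [-0.6, 0.4, -1.3]
width: 0.0433
```

```bash
python3 - <<'E'
from h import *
import cv2
np.set_printoptions(precision=4,suppress=True)
o=get_obs();a=snapshot("scene")[200:350,120:290,::-1];b=snapshot("top")[90:240,280:450,::-1]
im=np.hstack([a,cv2.convertScaleAbs(b,alpha=1.4)]);cv2.imwrite("pics/s3.png",cv2.resize(im,None,fx=2.35,fy=2.35,interpolation=cv2.INTER_CUBIC))
R=Ro.from_euler("xyz",o["ee_rot"]).as_matrix();zf=o["tool_pos"][2]-.0374
S=cam("scene");f=lambda P:(proj(S,P)-[120,200]+.5)*2.35
print(o["tool_pos"],o["ee_rot"],o["wrist_force"],o["width"]);print(R.T@(np.array([.637,-.203,o["tool_pos"][2]])-o["tool_pos"])*100)
x,y=o["tool_pos"][:2];print(zf,f([[x,y,zf],[x,y,zf+.11],[.637,-.203,.038]]))
E
```

```text
[ 0.6366 -0.2013  0.1001] [-3.1396 -0.0015  1.7601] [-0.6031  0.3708 -1.308 ] 0.043276092074997545
[-0.1777  0.0052 -0.0003]
0.06272165582036504 [[188.3225 202.4048]
 [173.9179 109.8066]
 [189.3072 221.9737]]
```

View pics/s3.png

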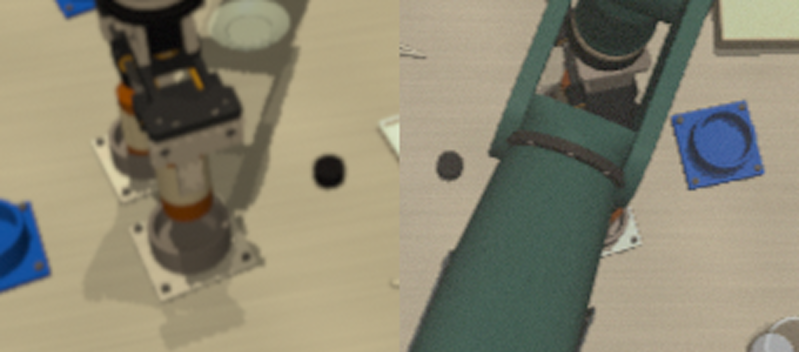

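The held bottle's foot (about (188,205) in the crop) sits over the cup, whose rim is centred at about (190,222). Both match the predictions. I descend and slow down near the floor.

Emit:
step_arm(increments="-0.2 0 0 0 0 0; 0 0 1 0 0 0; 0 0 1 0 0 0; 0 0 1 0 0 0; 0 0 0.8 0 0 0")

```text
time: 8.65
tool_pos: [0.6368, -0.2042, 0.0614]
ee_rot: [-3.14, -0.001, 1.759]
wrist_force: [-0.1, 0.2, -2.2]
width: 0.0434
```

Emit:
step_arm(increments="0 0 0.5 0 0 0; 0 0 0.2 0 0 0; 0 0 0 0 0 0; 0 0 0 0 0 0; 0 0 0 0 0 0")

```text
time: 9.15
tool_pos: [0.638, -0.2046, 0.0572]
ee_rot: [3.14, 0.001, 1.759]
wrist_force: [-0.1, 0.3, -1.5]
width: 0.0435
```

Emit:
step_arm(increments="0 0 0.1 0 0 0; 0 0 0.1 0 0 0; 0 0 0.1 0 0 0; 0 0 0 0 0 0; 0 0 0 0 0 0")

```text
time: 9.65
tool_pos: [0.6375, -0.2045, 0.0534]
ee_rot: [-3.141, -0.0, 1.759]
wrist_force: [-0.4, 0.6, -1.4]
width: 0.0436
```

Emit:
step_arm(increments="0 0 0.1 0 0 0; 0 0 0 0 0 0; 0 0 0 0 0 0")

```text
time: 9.95
tool_pos: [0.6376, -0.2045, 0.0524]
ee_rot: [-3.142, -0.0, 1.759]
wrist_force: [-0.3, 0.4, -2.0]
width: 0.0432
```

Emit:
step_arm(increments="0 0 0.05 0 0 0; 0 0 0 0 0 0; 0 0 0 0 0 0")

```text
time: 10.25
tool_pos: [0.6376, -0.2045, 0.0519]
ee_rot: [3.142, -0.0, 1.759]
wrist_force: [0.4, 0.5, -1.2]
width: 0.0431
```

Emit:
step_arm(increments="0 0 0.05 0 0 0; 0 0 0 0 0 0; 0 0 0 0 0 0")

```text
time: 10.55
tool_pos: [0.6376, -0.2045, 0.0515]
ee_rot: [3.141, -0.0, 1.759]
wrist_force: [0.8, -0.5, -0.8]
width: 0.0431
```

Emit:
step_arm(increments="0 0 0.05 0 0 0; 0 0 0 0 0 0; 0 0 0 0 0 0")

```text
time: 10.85
tool_pos: [0.6376, -0.2045, 0.0515]
ee_rot: [3.141, 0.0, 1.759]
wrist_force: [-1.0, -0.0, 0.6]
width: 0.0433
```

Emit:
step_arm(increments="0 0 0.03 0 0 0; 0 0 0 0 0 0; 0 0 0 0 0 0")

```text
time: 11.15
tool_pos: [0.6376, -0.2045, 0.0514]
ee_rot: [3.141, 0.0, 1.759]
wrist_force: [-3.3, 0.6, 5.0]
width: 0.0433
```

The bottle is on the floor: about 5 N and z has stopped at 0.0514, as predicted. I release in small stages.

Emit:
step_arm(increments="0 0 0 0 0 0; 0 0 0 0 0 0; 0 0 0 0 0 0; 0 0 0 0 0 0", claw=0)

```text
time: 11.55
tool_pos: [0.6376, -0.2045, 0.0501]
ee_rot: [-3.141, -0.0, 1.759]
wrist_force: [0.8, 0.5, 0.3]
width: 0.0467
```

Emit:
step_arm(increments="0 0 0 0 0 0; 0 0 0 0 0 0; 0 0 0 0 0 0; 0 0 0 0 0 0; 0 0 0 0 0 0", claw=-0.6)

```text
time: 12.05
tool_pos: [0.6376, -0.2045, 0.0507]
ee_rot: [3.141, -0.0, 1.759]
wrist_force: [0.2, -0.4, -0.2]
width: 0.0752
```

Emit:
step_arm(increments="0 0 -0.5 0 0 0; 0 0 -1 0 0 0; 0 0 -2 0 0 0; 0 0 -3 0 0 0; 0 0 -3 0 0 0")

```text
time: 12.55
tool_pos: [0.6375, -0.2044, 0.1473]
ee_rot: [3.141, -0.0, 1.759]
wrist_force: [0.4, -0.4, -0.7]
width: 0.075
```

Emit:
step_arm(increments="0 0 -4 0 0 0; 4 0 -2 0 0 0; 5 0 0 0 0 0; 5 0 0 0 0 0; 5 0 0 0 0 0")

```text
time: 13.05
tool_pos: [0.6019, -0.0164, 0.2075]
ee_rot: [3.139, 0.001, 1.758]
wrist_force: [0.9, 0.7, -0.2]
width: 0.0748
```

Emit:
step_arm(increments="5 0 0 0 0 0; 4 0 0 0 0 0; 0 0 0 0 0 0; 0 0 0 0 0 0")

```text
time: 13.45
tool_pos: [0.5854, 0.0712, 0.2069]
ee_rot: [3.14, 0.001, 1.761]
wrist_force: [0.2, 0.2, -0.3]
width: 0.0753
```

```bash
python3 - <<'E'
from h import *
import cv2
a=snapshot("scene")[150:350,60:460,::-1];b=snapshot("top")[100:220,220:460,::-1]
np.set_printoptions(precision=4,suppress=True)
S=cam("scene");print((proj(S,[[.637,-.203,.124],[.637,-.203,.014],[.518,-.229,.124]])-[60,150]+.5)*2)
b=cv2.resize(cv2.convertScaleAbs(b,alpha=1.4),(400,200))
im=np.vstack([cv2.resize(a,None,fx=2,fy=2,interpolation=cv2.INTER_CUBIC),cv2.copyMakeBorder(b,0,0,0,400,cv2.BORDER_CONSTANT)]);cv2.imwrite("pics/s4.png",im)
E
```

```text
[[271.9149 230.4946]
 [283.4886 304.0055]
 [236.5238 154.4868]]
```

View pics/s4.png

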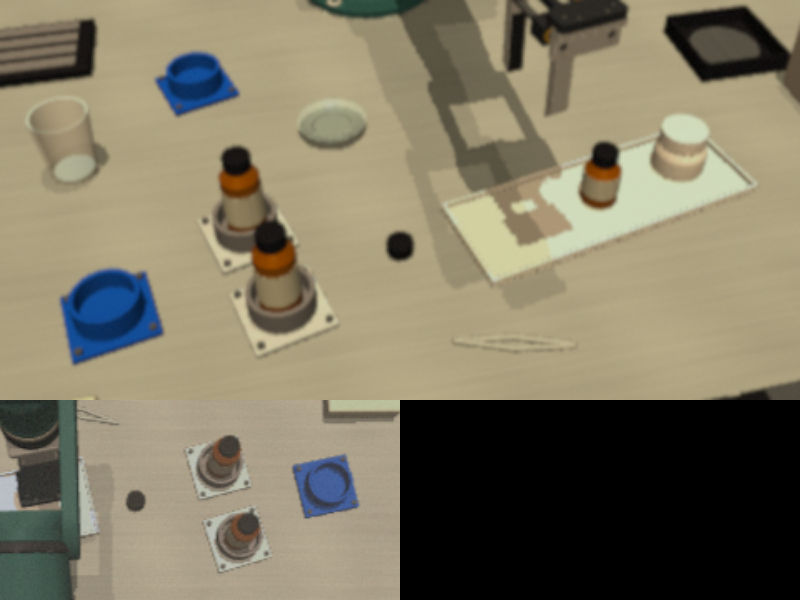

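The bottle stands upright in the grey cup. Its cap is at (271,231) against a prediction of (272,230). The loaded and short bottles haven't moved, and the gripper is clear, so I hand in.

```bash
python3 -c "
from bench import *
print(close_job())"
```

```text
the job is handed in; nothing more can be done
None
```

The tall amber bottle now stands upright on the floor of the empty grey cup, and I handed the job in at about 13.5 s of the 45 s allowed.

- **Grip:** I picked it from the tray with the jaws across the row. The grip force is fixed at half the most, about 30 N, the top of the asked range. It isn't measured directly.
- **Set-down:** I lowered it in steps of 1 mm or less until it touched, with a highest wrist force reading of about 5 N. I then opened the jaws in stages and backed off upward.
- **Last checks:** in the final pictures the cap is within about 1 px of where an upright, centred bottle should be. The loaded and short bottles still stand in place, and the gripper touches nothing.
- **Disagreements:** none of note. The camera estimates agreed to within about 2 to 4 mm, and the arm readings scattered by about 2 mm while it was settling.

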